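Refit an inspection lamp's amber glass

ROBOT

A 6-joint arm with a two-finger parallel gripper is mounted at the origin on the work surface. World frame = base frame: x ahead of the robot, y to its left, z up, the work surface at z = 0. Lengths are in m, angles in rad, forces in N, time in s.
With the tool pointing down it reaches from about 0.425 to 0.925 m from the base axis. Payload 12.5 kg.
Tool frame: the origin (TCP) lies midway between the tips of the shut fingers; the grasp point (between the pads) lies 19 mm behind it (bot.grip_depth is the distance from the TCP to the grasp point, in m); z points along the fingers, y is the line along which they close (so a half turn about z gives the same grasp; the last joint's range is limited). The gripper opens to 85 mm and grips with 20 to 120 N. Pads are 22 mm wide; open, the fingers measure 114 mm over their backs; the gripper's body (76 mm by 85 mm) begins 54 mm behind the grasp point. The pads swing forward as they close: fully open they stand 13 mm farther back than shut.
Start: joints at [-1.233, 0.491, 1.559, -0, 1.092, -0.106], TCP at [0.268, -0.564, 0.209] pointing down, gripper open.
Joint ranges: [-3.1, 3.1], [-0.84, 2.19], [0.05, 2.79], [-1.13, 4.28], [0.06, 2.93], [-2.69, 2.69]. Speed limits (rad/s): [2.22, 2.22, 2.79, 3.14, 3.14, 3.14].

INTERFACE

Orientations are given as a 3x3 rotation matrix whose columns are the frame's x, y, z axes.
In Python, from station import bot gives the robot as it stands. The module is installed in compiled form; this text tells all that it offers.
- The arm moves only by the tool servo_tool, never from a script. Its argument "commands" is a list of rows, each an object of numbers: "tx", "ty", "tz": the shift along the tool's x, y, z in mm; "wx", "wy", "wz": the turn, a rotation vector about the tool's x, y, z in units of 5 degrees (1.0 is 5 degrees). A call has 1 to 20 rows; each row shifts and turns the commanded pose from where the row before left it, along the tool's axes as they then stand; what a row does not reach is not made up. A row lasts 1/10 s, in which the tool goes at most 50 mm and 8.59 degrees, less where a joint would pass 70% of its speed; a pose out of reach is approached as far as the arm can. A call with a gripper value outside its range is refused whole. "fingers" is the finger opening in mm, from 0 to 85.4, set as the call begins (left out, the last holds). The fingers move at their own pace and stop on an object; "newtons" is the grip in N (left out, the last holds). Time passes only in rows, so rows that do not move let the fingers close. It gives the time, the measured TCP pose, the force, the opening and the grip force at its end, in the units of the state.
- bot.get_state(): the state, without advancing time (a new reading comes with each control period).
- bot.get_image(name): name is "scene" or "top" or "wrist"; returns a dict with "frame" (480x640x3 uint8, blue, green, red), "K" (3x3 intrinsics, pixels), "R" (3x3) and "t" (3): a world point X has camera coordinates R X + t. Camera axes: x right, y down, z forward; pixel columns grow to the right and rows downward; lengths in m; the calibration is good to about 2 mm. A picture is of the moment at which its call begins. There is no depth.
- bot.hand_in(): hands the job in; it is judged then, once.
The state is a dict: "t": time; "q": joint angles; "joint_vel": joint speeds; "effort": joint torques, N m; "position": TCP position; "orientation": TCP orientation; "wrist_force": force on the tool from outside, world axes, zero at the start; "ft_torque": the same for the moment, N m; "width": finger opening in m; "grip_force": force on a finger pad.
Only numpy, scipy, OpenCV 4.12 (cv2) and the standard library are available. Lean on these libraries where they do the work, as an engineer would, in place of code of your own. Each camera call takes 0.05 s, during which the arm holds its last target. There are 200 camera calls.

TASK

Fit the amber glass to the inspection lamp: drop it flat into the open cell at the top of the lamp, then put the black bezel ring over it and screw the ring down clockwise until it is snug, so that it firmly clamps the glass. Stop as soon as it is tight, because overtightening or pressing hard cracks the glass. Leave the ring on, let go of it, and leave the clear glass and the other things on the bench where they are.

Things in the scene. Friction and masses are not known exactly. Their poses are not given: they have to be found in the camera images.
- lamp: Inspection lamp fixed upright on the bench, 85 mm tall; origin at the centre of its underside, z up along its axis. Black foot 90 mm in diameter and 12 mm high, red body 56 mm in diameter up to 55 mm, aluminium neck 47 mm in diameter from there to the rim at 85 mm.
- cell_rim (a point): Centre of the rim of the lamp's cell, 85 mm above the lamp's origin. The cell is the open bore at the top, 42 mm in diameter (1 mm of play all round the glass), with a black sprung seat for its floor: 3 to 7 mm below the rim, not the same in every lamp, and giving 1 mm for 30 N.
- pin (a point): One of three alike steel pins, 3 mm thick, that stick out 4.2 mm from the outside of the lamp's neck, 4 mm below the rim, at 0, 120 and 240 degrees about the lamp's z from its x axis (this one at 0). White stripes on the foot show their directions.
- amber_glass: The amber glass to fit: disc 40 mm in diameter, 12 mm thick, edges bevelled 1.5 mm, 38 g, either face may be up; origin at the centre of its underside. It lies flat on a fixed round rubber stand, 28 mm in diameter, whose top is 8 mm above the bench. Seated in the cell it stands 5 to 9 mm proud of the rim.
- clear_glass: The old clear glass, same size as the amber one, lying on a like stand. Not to be used.
- bezel: Black hexagonal bezel ring lying lip up on the bench: 65 mm across flats (normals at 0, 60, 120.. degrees from its x axis), 19.5 mm tall, about 70 g; origin at the centre of its underside, z up. Its skirt (58 mm inside, 49 mm at the ramps) fits over the neck. Three ramps in it pass under the pins: turned clockwise seen from above they draw it down 0.1 mm per degree.
- gap_dot (a point): One of three alike white dots on the ring's top, 25 mm from its axis, at 0, 120 and 240 degrees about the ring's z from its x axis (this one at 0). Below each dot is the middle of a 38 degree gap between ramps that lets a pin through: with the dots over the pins the ring drops on till its lip rests on the glass. Turning on from there ends dead at 98 degrees.
- lip (a point): Centre of the lip's underside (hole 30 mm wide), 16.5 mm above the ring's origin; it presses on the glass. With the seat's height the ramps first bite 30 to 70 degrees after the drop-on. Turning on, the ring gets stiffer and sinks below where it rested: some 12 degrees past the bite (0.6 mm lower) it is snug, 12 N on the glass. Under 5 N is loose, over 25 N cracks it. It stays where left.
- compound: Bystander: white bottle with a red label, 60 mm in diameter, 170 mm tall; origin under its centre.
- polish: Bystander: black bottle with a yellow label, 54 mm in diameter, 150 mm tall; origin under its centre.
- foam_pad: Bystander: yellow polishing pad, 130 mm in diameter, 30 mm high; origin under its centre.
- tape_roll: Bystander: green roll of masking tape, 80 mm in diameter, 24 mm high; origin under its centre.
- brush: Bystander: red detailing brush lying on the bench.
- screwdriver: Bystander: screwdriver with an orange handle lying on the bench.
Mind the look-alikes: they are no part of the job. Of the things like the amber_glass, leave any that is green; of the rest the smaller one is meant.

How it is judged:
By the outcome, as a careful person would: the job done as asked, in the order asked, and still so for the second after the job is handed in, with the robot touching nothing.
It also fails if it takes over 72 s, if anything falls off the work surface, if the arm or the gripper's body presses on something with over 40 N, if the wrist force passes 120 N, or if a joint passes its speed limit or range.

## Working session

There is one attempt and no reset: what is moved stays moved. The work goes in short steps, Python scripts to look and compute and a tool call to move; the robot and the scene stay as the last step left them, time stands still between calls to the robot, and variables do not carry over. Pictures are saved under pics/ and viewed, at most 10 in all, crops included, and the job is handed in when it is done.

Besides the shell and the picture viewer there is one more tool, called after "Request:" as a command line: name --argument value ..., lists and objects as JSON in quotes. servo_tool: Moves the arm, as the interface text tells. Its arguments: {"type":"object","properties":{"commands":{"type":"array","items":{"type":"object","properties":{"tx":{"type":"number"},"ty":{"type":"number"},"tz":{"type":"number"},"wx":{"type":"number"},"wy":{"type":"number"},"wz":{"type":"number"}}}},"fingers":{"type":"number"},"newtons":{"type":"number"}},"required":["commands"]}

```bash
mkdir -p pics
cat > h.py <<'E'
import numpy as np,cv2
from station import bot
def grab(n,f):
    d=bot.get_image(n);np.savez('pics/'+f+'.npz',**{k:np.array(v) for k,v in d.items()})
    cv2.imwrite('pics/'+f+'.png',d['frame']);return d
def ld(f): return np.load('pics/'+f+'.npz')
def p2w(d,u,v,z):
    R,t,K=d['R'],d['t'],d['K'];c=-R.T@t;r=R.T@np.linalg.solve(K,[u,v,1.]);return c+r*(z-c[2])/r[2]
def w2p(d,X):
    p=d['K']@(d['R']@np.array(X)+d['t']);return p[:2]/p[2]
E
python3 - <<'E'
from h import *
for n in("top","scene"):
    d=grab(n,n+'0');print(n,-d['R'].T@d['t'],d['K'][0,0])
s=bot.get_state();print(s['t'],s['position'],s['orientation'],s['width'],bot.grip_depth)
E
```

```text
top [0.48218313 0.03134747 1.22151883] 501.2598127193928
scene [ 1.09226349 -0.35671438  0.75038753] 446.37154212308735
0.1 [ 0.26830546 -0.56423775  0.20800083] [[ 9.03134528e-01  4.29357577e-01 -3.09880001e-04]
 [ 4.29357673e-01 -9.03134063e-01  9.23600378e-04]
 [ 1.16691636e-04 -9.67184747e-04 -9.99999525e-01]] 0.08507588866530943 0.0187
```

View pics/top0.png

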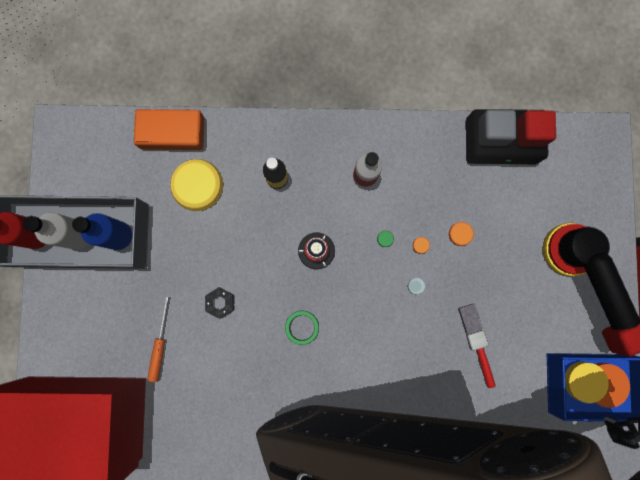

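View pics/scene0.png

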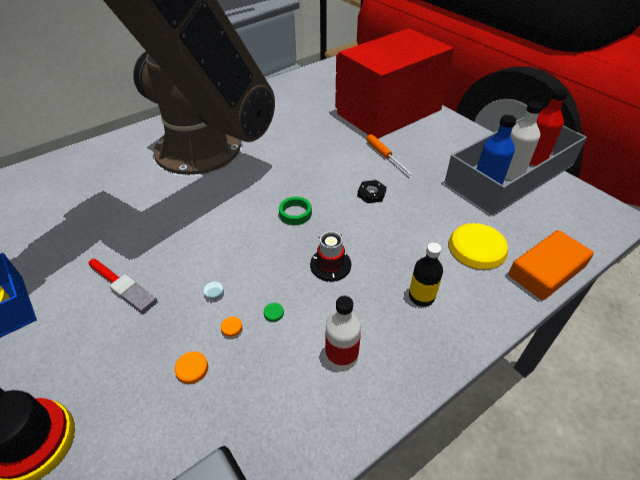

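Candidates in top picture: small amber (421,246), large amber (461,234), green (386,239), clear (417,286). The smaller amber one is meant. I'll check it with one close crop montage.

Run:
```python
from h import *
d=ld('top0');f=d['frame']
def crop(f,u,v,w,h,s): return cv2.resize(f[v-h:v+h,u-w:u+w],None,fx=s,fy=s,interpolation=cv2.INTER_CUBIC)
a=crop(f,317,248,25,25,8);b=crop(f,220,302,25,25,8);c=crop(f,425,248,50,12,8)
cv2.imwrite('pics/m0.png',np.vstack([np.hstack([a,b]),c]))
hsv=cv2.cvtColor(f,cv2.COLOR_BGR2HSV)
m=((hsv[...,0]>5)&(hsv[...,0]<22)&(hsv[...,1]>150)&(hsv[...,2]>120)).astype(np.uint8)
n,l,st,ce=cv2.connectedComponentsWithStats(m)
for i in range(1,n):
    if st[i,4]>80:print(ce[i],st[i],p2w(d,*ce[i],.02))
print('lamp',p2w(d,316.5,247,.085),'bez',p2w(d,220,302.5,.0195),p2w(d,317,0,0),'clear',p2w(d,417,286,.02))
```

```text
[166.58546256 127.00264317] [ 134  110   66   35 2270] [0.88830438 0.40726237 0.02      ]
[460.95539906 233.4342723 ] [450 222  23  24 426] [ 0.63421181 -0.31362363  0.02      ]
[420.65841584 244.79207921] [413 237  16  16 202] [ 0.6053722  -0.21601855  0.02      ]
[155.04032258 360.31451613] [148 339  15  43 372] [0.32366107 0.41200102 0.02      ]
[616.41142857 382.98285714] [599 364  31  42 700] [ 0.28408227 -0.67570456  0.02      ]
lamp [0.59059875 0.03479382 0.085     ] bez [0.46103511 0.26322567 0.0195    ] [1.23421775 0.0420258  0.        ] clear [ 0.5061481  -0.20669889  0.02      ]
```

View pics/m0.png

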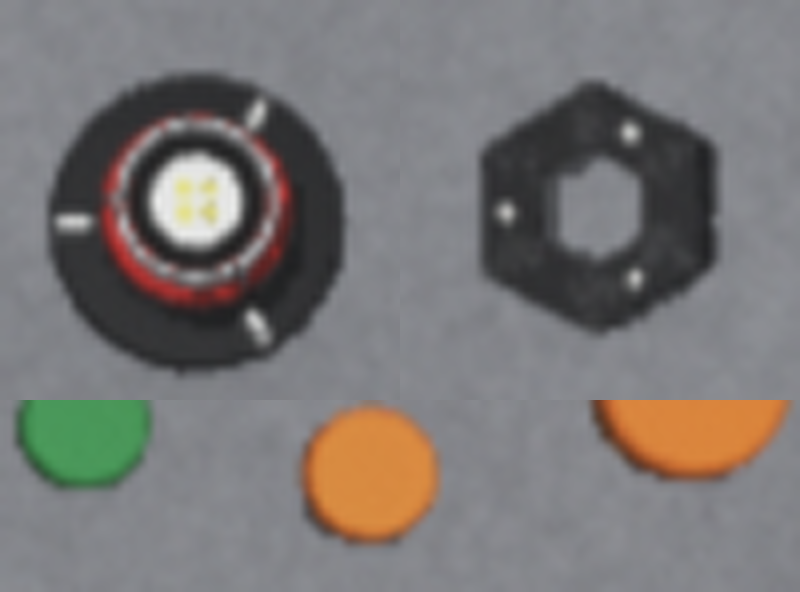

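The crop shows the small amber disc (421,245) clearly smaller than the other amber one; the lamp rim is at (316.5,248), foot stripes and bezel dots are visible with nearly the same orientation. Moving above the small amber.

Run:
```python
from h import *
d=ld('top0')
def P(c,ox,oy,z): return p2w(d,ox+(c[0]+.5)/8-.5,oy+(c[1]+.5)/8-.5,z)
s=[P(c,292,223,.012) for c in((74,221),(257,112),(258,327))]
b=[P((c[0]-400,c[1]),195,277,.0195) for c in((506,212),(630,132),(635,278))]
for n,q in(('lamp',s),('bez',b)):
    m=np.mean(q,0);print(n,m,[np.degrees(np.arctan2(*(p-m)[1::-1])).round(1) for p in q])
print('rim',P((195,200),292,223,.085))
```

```text
lamp [0.59015078 0.03587537 0.012     ] [np.float64(91.3), np.float64(-28.5), np.float64(-149.4)]
bez [0.46105934 0.2671453  0.0195    ] [np.float64(93.9), np.float64(-26.4), np.float64(-146.2)]
rim [0.58929561 0.03605797 0.085     ]
```

Request:
servo_tool --commands '[{"tx":41,"ty":-15.4,"tz":5.3},{"tx":41,"ty":-15.4,"tz":5.3},{"tx":41,"ty":-15.4,"tz":5.3},{"tx":41,"ty":-15.4,"tz":5.3},{"tx":41,"ty":-15.4,"tz":5.3},{"tx":41,"ty":-15.4,"tz":5.3},{"tx":41,"ty":-15.4,"tz":5.3},{"tx":41,"ty":-15.4,"tz":5.3},{"tx":41,"ty":-15.4,"tz":5.3},{"tx":41,"ty":-15.4,"tz":5.3},{"tx":43,"ty":-15.4,"tz":5.3},{"wz":-1.4},{"wz":-1.4},{"wz":-1.4},{"wz":-1.4},{"wz":-1.4},{},{}]' --fingers 52 --newtons 25

```text
invalid input
```

Request:
servo_tool --commands '[{"tx":41,"ty":-15.4,"tz":5.3},{"tx":41,"ty":-15.4,"tz":5.3},{"tx":41,"ty":-15.4,"tz":5.3},{"tx":41,"ty":-15.4,"tz":5.3},{"tx":41,"ty":-15.4,"tz":5.3},{"tx":41,"ty":-15.4,"tz":5.3},{"tx":41,"ty":-15.4,"tz":5.3},{"tx":41,"ty":-15.4,"tz":5.3},{"tx":41,"ty":-15.4,"tz":5.3},{"tx":41,"ty":-15.4,"tz":5.3},{"tx":43,"ty":-15.4,"tz":5.3},{"wz":-1.4},{"wz":-1.4},{"wz":-1.4},{"wz":-1.4},{"wz":-1.4},{"tx":0},{"tx":0}]' --fingers 52 --newtons 25

```text
invalid input
```

Request:
servo_tool --commands '[{"tx":41,"ty":-15.4,"tz":5.3,"wx":0,"wy":0,"wz":0},{"tx":41,"ty":-15.4,"tz":5.3,"wx":0,"wy":0,"wz":0}]' --fingers 52 --newtons 25

```text
t: 0.3
position: [0.3292, -0.501, 0.1973]
orientation: [[0.904, 0.427, -0.0], [0.427, -0.904, 0.0], [0.0, -0.0, -1.0]]
wrist_force: [0.5, -0.1, 1.0]
width: 0.0589
grip_force: 0.0
```

Request:
servo_tool --commands '[{"tx":41,"ty":-15.4,"tz":5.3,"wx":0,"wy":0,"wz":0},{"tx":41,"ty":-15.4,"tz":5.3,"wx":0,"wy":0,"wz":0},{"tx":41,"ty":-15.4,"tz":5.3,"wx":0,"wy":0,"wz":0},{"tx":41,"ty":-15.4,"tz":5.3,"wx":0,"wy":0,"wz":0},{"tx":41,"ty":-15.4,"tz":5.3,"wx":0,"wy":0,"wz":0},{"tx":41,"ty":-15.4,"tz":5.3,"wx":0,"wy":0,"wz":0},{"tx":41,"ty":-15.4,"tz":5.3,"wx":0,"wy":0,"wz":0},{"tx":41,"ty":-15.4,"tz":5.3,"wx":0,"wy":0,"wz":0},{"tx":43,"ty":-15.4,"tz":5.3,"wx":0,"wy":0,"wz":0},{"tx":0,"ty":0,"tz":0,"wx":0,"wy":0,"wz":-1.4},{"tx":0,"ty":0,"tz":0,"wx":0,"wy":0,"wz":-1.4},{"tx":0,"ty":0,"tz":0,"wx":0,"wy":0,"wz":-1.4},{"tx":0,"ty":0,"tz":0,"wx":0,"wy":0,"wz":-1.4},{"tx":0,"ty":0,"tz":0,"wx":0,"wy":0,"wz":-1.4},{"tx":0,"ty":0,"tz":0,"wx":0,"wy":0,"wz":0},{"tx":0,"ty":0,"tz":0,"wx":0,"wy":0,"wz":0}]'

```text
t: 1.9
position: [0.6047, -0.2169, 0.15]
orientation: [[0.497, 0.868, -0.0], [0.868, -0.497, 0.0], [-0.0, -0.0, -1.0]]
wrist_force: [0.3, 0.2, 0.5]
width: 0.0518
grip_force: 0.0
```

Run:
```python
from h import *
d=grab('wrist','w1');s=bot.get_state();print(s['t'],s['position'],s['width'],s['q'])
R=s['orientation'];print('cam in tool',R.T@(-d['R'].T@d['t']-s['position']),R.T@d['R'].T,d['K'])
f=d['frame'];hsv=cv2.cvtColor(f,cv2.COLOR_BGR2HSV)
m=((hsv[...,0]>5)&(hsv[...,0]<22)&(hsv[...,1]>150)&(hsv[...,2]>100)).astype(np.uint8)
n,l,st,ce=cv2.connectedComponentsWithStats(m)
for i in range(1,n):
    if st[i,4]>300:
        X=p2w(d,*ce[i],.0195);print(ce[i],st[i],X,(R.T@(X-s['position'])*1000).round(1))
```

```text
1.95 [ 0.60465886 -0.21694304  0.14999815] 0.05198828836851807 [-4.47220487e-01  5.74608930e-01  1.57611023e+00 -6.81594268e-05
  9.91249314e-01  7.22611420e-02]
cam in tool [ 6.67638632e-02  6.99768349e-05 -1.67681920e-01] [[ 2.08686410e-04 -9.64388490e-01 -2.64489691e-01]
 [ 9.99999977e-01  1.86140294e-04  1.10306184e-04]
 [-5.71458257e-05 -2.64489708e-01  9.64388506e-01]] [[408.34430667   0.         316.42989954]
 [  0.         408.34430667 238.85496772]
 [  0.           0.           1.        ]]
[317.50698975 219.00232992] [ 291  191   54   54 2146] [ 0.60558049 -0.21705836  0.0195    ] [  0.4   0.9 130.5]
[410.61011775 290.85870039] [ 373  267   75   62 2293] [ 0.64040809 -0.30340321  0.0195    ] [-57.3  74.  130.5]
```

View pics/w1.png

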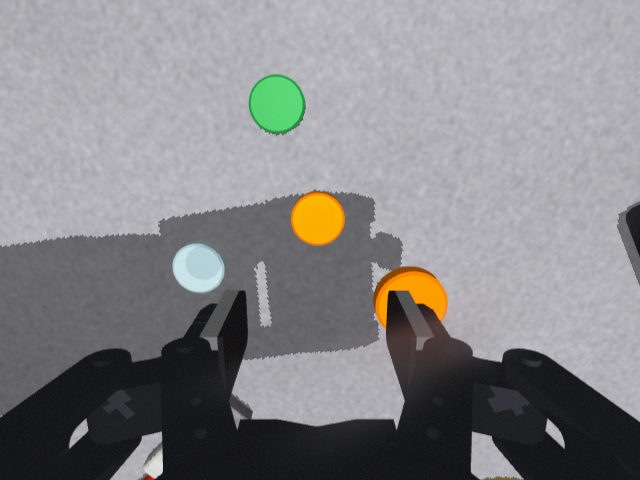

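The amber glass sits at (317.5,219), 0.4/0.9 mm off the tool axis; fingers are clear of the others. Descending with a gentle bench touch to learn where the tips are.

Request:
servo_tool --commands '[{"tx":0.4,"ty":0.9,"tz":35,"wx":0,"wy":0,"wz":0},{"tx":0,"ty":0,"tz":40,"wx":0,"wy":0,"wz":0},{"tx":0,"ty":0,"tz":40,"wx":0,"wy":0,"wz":0},{"tx":0,"ty":0,"tz":20,"wx":0,"wy":0,"wz":0},{"tx":0,"ty":0,"tz":10,"wx":0,"wy":0,"wz":0},{"tx":0,"ty":0,"tz":2,"wx":0,"wy":0,"wz":0},{"tx":0,"ty":0,"tz":1,"wx":0,"wy":0,"wz":0},{"tx":0,"ty":0,"tz":0,"wx":0,"wy":0,"wz":0}]'

```text
t: 2.75
position: [0.6063, -0.2174, 0.0034]
orientation: [[0.494, 0.87, 0.002], [0.87, -0.494, -0.001], [0.0, 0.002, -1.0]]
wrist_force: [0.3, 0.4, 0.7]
width: 0.0522
grip_force: 0.0
```

Request:
servo_tool --commands '[{"tx":0,"ty":0,"tz":1,"wx":0,"wy":0,"wz":0},{"tx":0,"ty":0,"tz":1,"wx":0,"wy":0,"wz":0}]'

```text
t: 2.95
position: [0.6061, -0.2172, 0.001]
orientation: [[0.494, 0.87, 0.001], [0.87, -0.494, -0.001], [0.0, 0.001, -1.0]]
wrist_force: [-0.1, -0.9, 0.1]
width: 0.0517
grip_force: 0.0
```

Request:
servo_tool --commands '[{"tx":0,"ty":0,"tz":1,"wx":0,"wy":0,"wz":0},{"tx":0,"ty":0,"tz":1,"wx":0,"wy":0,"wz":0}]'

```text
t: 3.15
position: [0.6058, -0.2171, -0.0017]
orientation: [[0.494, 0.87, 0.0], [0.87, -0.494, -0.0], [-0.0, 0.0, -1.0]]
wrist_force: [0.4, -0.2, 0.6]
width: 0.0518
grip_force: 0.0
```

Request:
servo_tool --commands '[{"tx":0,"ty":0,"tz":1,"wx":0,"wy":0,"wz":0},{"tx":0,"ty":0,"tz":1,"wx":0,"wy":0,"wz":0}]'

```text
t: 3.35
position: [0.6057, -0.2171, -0.0039]
orientation: [[0.494, 0.87, -0.0], [0.87, -0.494, -0.0], [-0.0, 0.0, -1.0]]
wrist_force: [0.7, 0.0, 0.4]
width: 0.0521
grip_force: 0.0
```

Request:
servo_tool --commands '[{"tx":0,"ty":0,"tz":1,"wx":0,"wy":0,"wz":0},{"tx":0,"ty":0,"tz":0.5,"wx":0,"wy":0,"wz":0}]'

```text
t: 3.55
position: [0.6057, -0.2171, -0.0054]
orientation: [[0.494, 0.87, -0.0], [0.87, -0.494, -0.0], [-0.0, -0.0, -1.0]]
wrist_force: [0.6, -0.3, -0.3]
width: 0.052
grip_force: 0.0
```

Request:
servo_tool --commands '[{"tx":0,"ty":0,"tz":1,"wx":0,"wy":0,"wz":0},{"tx":0,"ty":0,"tz":0.5,"wx":0,"wy":0,"wz":0}]'

```text
t: 3.75
position: [0.6057, -0.2171, -0.0069]
orientation: [[0.494, 0.87, -0.0], [0.87, -0.494, -0.0], [-0.0, -0.0, -1.0]]
wrist_force: [-0.6, 0.4, -0.2]
width: 0.0522
grip_force: 0.0
```

Request:
servo_tool --commands '[{"tx":0,"ty":0,"tz":0.5,"wx":0,"wy":0,"wz":0},{"tx":0,"ty":0,"tz":0.5,"wx":0,"wy":0,"wz":0},{"tx":0,"ty":0,"tz":0,"wx":0,"wy":0,"wz":0}]'

```text
t: 4.05
position: [0.6057, -0.2171, -0.0079]
orientation: [[0.493, 0.87, -0.0], [0.87, -0.493, -0.0], [-0.0, -0.0, -1.0]]
wrist_force: [0.5, 0.2, 0.1]
width: 0.0521
grip_force: 0.0
```

Request:
servo_tool --commands '[{"tx":0,"ty":0,"tz":0.5,"wx":0,"wy":0,"wz":0},{"tx":0,"ty":0,"tz":0.5,"wx":0,"wy":0,"wz":0},{"tx":0,"ty":0,"tz":0,"wx":0,"wy":0,"wz":0}]'

```text
t: 4.35
position: [0.6057, -0.2171, -0.0089]
orientation: [[0.494, 0.87, -0.0], [0.87, -0.494, -0.0], [-0.0, -0.0, -1.0]]
wrist_force: [0.5, 0.2, -0.3]
width: 0.052
grip_force: 0.0
```

Request:
servo_tool --commands '[{"tx":0,"ty":0,"tz":0.7,"wx":0,"wy":0,"wz":0},{"tx":0,"ty":0,"tz":0.7,"wx":0,"wy":0,"wz":0},{"tx":0,"ty":0,"tz":0,"wx":0,"wy":0,"wz":0}]'

```text
t: 4.65
position: [0.6057, -0.2171, -0.0103]
orientation: [[0.494, 0.87, -0.0], [0.87, -0.494, -0.0], [-0.0, -0.0, -1.0]]
wrist_force: [-0.1, 0.6, -0.0]
width: 0.0521
grip_force: 0.0
```

Request:
servo_tool --commands '[{"tx":0,"ty":0,"tz":0.7,"wx":0,"wy":0,"wz":0},{"tx":0,"ty":0,"tz":0.7,"wx":0,"wy":0,"wz":0},{"tx":0,"ty":0,"tz":0,"wx":0,"wy":0,"wz":0}]'

```text
t: 4.95
position: [0.6057, -0.2171, -0.0117]
orientation: [[0.494, 0.87, -0.0], [0.87, -0.494, -0.0], [-0.0, -0.0, -1.0]]
wrist_force: [-0.4, -0.2, -0.2]
width: 0.0521
grip_force: 0.0
```

Run:
```python
from h import *
d=grab('wrist','w2')
cv2.imwrite('pics/w2c.png',cv2.resize(d['frame'][150:450,120:520],None,fx=2,fy=2))
```

```text
(no output)
```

View pics/w2c.png

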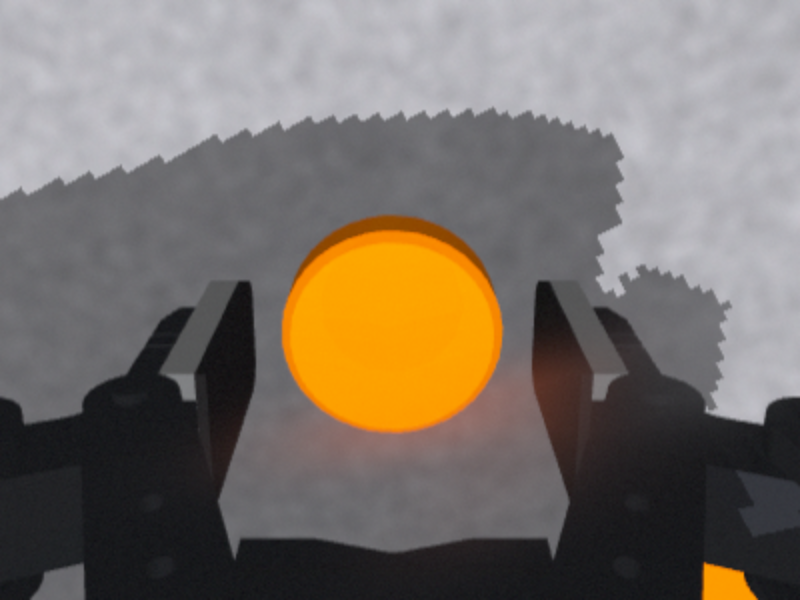

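The crop shows the pad tips (252/536, 282–375) at about the glass's top level: tips are ~28 mm behind the TCP, so they overlap the top ~3–5 mm of the glass, which is what I want. Closing here.

Request:
servo_tool --commands '[{"tx":0,"ty":0,"tz":0,"wx":0,"wy":0,"wz":0},{"tx":0,"ty":0,"tz":0,"wx":0,"wy":0,"wz":0},{"tx":0,"ty":0,"tz":0,"wx":0,"wy":0,"wz":0},{"tx":0,"ty":0,"tz":0,"wx":0,"wy":0,"wz":0}]' --fingers 34 --newtons 25

```text
t: 5.4
position: [0.6058, -0.2171, -0.0114]
orientation: [[0.494, 0.87, 0.0], [0.87, -0.494, -0.0], [-0.0, 0.0, -1.0]]
wrist_force: [-1.3, -0.2, 3.9]
width: 0.0384
grip_force: 25.0
```

Width 38.4 means only the bevel is held; reopen and go 3.5 mm lower.

Request:
servo_tool --commands '[{"tx":0,"ty":0,"tz":0,"wx":0,"wy":0,"wz":0},{"tx":0,"ty":0,"tz":0,"wx":0,"wy":0,"wz":0},{"tx":0,"ty":0,"tz":1.5,"wx":0,"wy":0,"wz":0},{"tx":0,"ty":0,"tz":2,"wx":0,"wy":0,"wz":0},{"tx":0,"ty":0,"tz":0,"wx":0,"wy":0,"wz":0}]' --fingers 50

```text
t: 5.9
position: [0.6055, -0.217, -0.0156]
orientation: [[0.494, 0.87, -0.001], [0.87, -0.494, 0.0], [-0.0, -0.001, -1.0]]
wrist_force: [1.1, -0.0, -0.9]
width: 0.0499
grip_force: 0.0
```

Request:
servo_tool --commands '[{"tx":0,"ty":0,"tz":0,"wx":0,"wy":0,"wz":0},{"tx":0,"ty":0,"tz":0,"wx":0,"wy":0,"wz":0},{"tx":0,"ty":0,"tz":0,"wx":0,"wy":0,"wz":0},{"tx":0,"ty":0,"tz":0,"wx":0,"wy":0,"wz":0}]' --fingers 34

```text
t: 6.3
position: [0.6058, -0.2171, -0.0151]
orientation: [[0.494, 0.87, 0.0], [0.87, -0.494, -0.0], [-0.0, 0.0, -1.0]]
wrist_force: [-0.1, 0.2, 0.1]
width: 0.0383
grip_force: 25.2
```

Request:
servo_tool --commands '[{"tx":0,"ty":0,"tz":-10,"wx":0,"wy":0,"wz":0},{"tx":0,"ty":0,"tz":-30,"wx":0,"wy":0,"wz":0},{"tx":0,"ty":0,"tz":-40,"wx":0,"wy":0,"wz":0},{"tx":0,"ty":0,"tz":-40,"wx":0,"wy":0,"wz":0},{"tx":17,"ty":-11,"tz":-10,"wx":0,"wy":0,"wz":0},{"tx":35,"ty":-23,"tz":0,"wx":0,"wy":0,"wz":0},{"tx":35,"ty":-23,"tz":0,"wx":0,"wy":0,"wz":0},{"tx":35,"ty":-23,"tz":0,"wx":0,"wy":0,"wz":0},{"tx":35,"ty":-23,"tz":0,"wx":0,"wy":0,"wz":0},{"tx":35,"ty":-23,"tz":0,"wx":0,"wy":0,"wz":0},{"tx":20,"ty":-13,"tz":0,"wx":0,"wy":0,"wz":0},{"tx":0,"ty":0,"tz":0,"wx":0,"wy":0,"wz":0},{"tx":0,"ty":0,"tz":0,"wx":0,"wy":0,"wz":0}]'

```text
t: 7.6
position: [0.5892, 0.0364, 0.1149]
orientation: [[0.492, 0.87, -0.0], [0.87, -0.492, -0.0], [-0.0, -0.0, -1.0]]
wrist_force: [0.0, 0.3, 0.3]
width: 0.0384
grip_force: 25.4
```

Run:
```python
from h import *
s=bot.get_state();print(s['position'],s['width'])
a=grab('wrist','w3');b=grab('scene','s3')
X=np.append(s['position'][:2],s['position'][2]+.03);u,v=w2p(b,X).astype(int);print(u,v)
c=cv2.resize(b['frame'][v-50:v+100,u-75:u+75],(480,480),interpolation=cv2.INTER_CUBIC)
cv2.imwrite('pics/m3.png',np.hstack([a['frame'][:,160:480],c]))
```

```text
[0.58917701 0.0364478  0.11490375] 0.03841524987764992
331 218
```

View pics/m3.png

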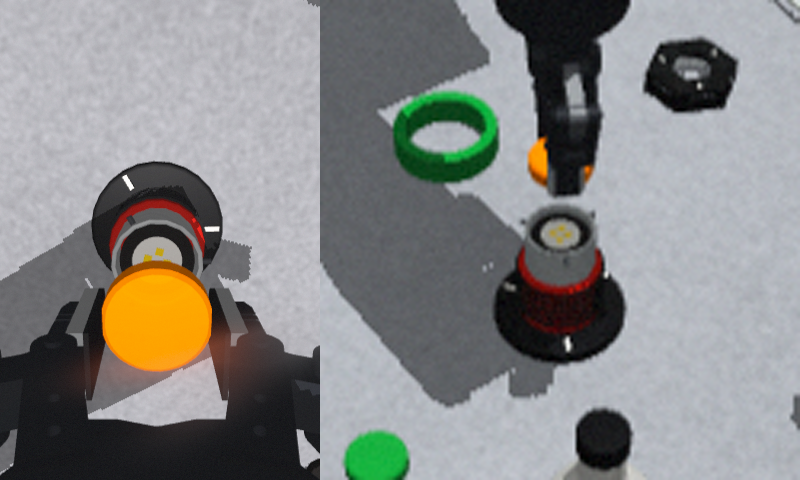

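```bash
python3 - <<'E'
from h import *
b=ld('s3');c=np.array([.58918,.03645,.1149]);u0,v0=331-75,218-50
yd=np.array([.87,-.492,0]);xd=np.array([.492,.87,0])
pr=lambda X:((w2p(b,X)-[u0,v0])*3.2+[320,0]).round(0)
print('glass top c',pr(c+[0,0,.035]),'bottom front',pr(c+[0,0,.0231]+.02*np.array([.8,-.6,0])),'left edge top',pr(c+[0,0,.035]+.02*np.array([-.6,-.8,0])))
for h in(.022,.025,.028,.031):
    print(h,[pr(c+[0,0,h]+y*yd+x*xd) for y in(.02,.032) for x in (-.011,.011)])
print('rim',pr([.59,.036,.085]))
a=ld('w3');print('tip in wrist: rim proj',w2p(a,[.59,.036,.085]))
# rim fit: points on the outer/inner ellipse read from the picture
E
python3 - <<'E'
import sys;sys.path.insert(0,'.')
import cv2,numpy as np
a=cv2.imread('pics/w3.png')[150:330,230:400];b=cv2.imread('pics/s3.png')[190:250,295:370]
h=540;f=lambda i:cv2.resize(i,(int(i.shape[1]*h/i.shape[0]),h),interpolation=cv2.INTER_CUBIC)
b=cv2.resize(b,(290,232),interpolation=cv2.INTER_CUBIC);b=np.vstack([b,np.zeros((h-232,290,3),np.uint8)])
cv2.imwrite('pics/m4.png',np.hstack([f(a)[:,:510],b]))
E
```

```text
glass top c [560. 155.] bottom front [561. 192.] left edge top [528. 155.]
0.022 [array([547., 194.]), array([583., 191.]), array([550., 208.]), array([586., 205.])]
0.025 [array([547., 191.]), array([583., 187.]), array([550., 205.]), array([586., 201.])]
0.028 [array([547., 187.]), array([583., 184.]), array([550., 201.]), array([586., 198.])]
0.031 [array([547., 184.]), array([583., 180.]), array([550., 198.]), array([586., 194.])]
rim [560. 229.]
tip in wrist: rim proj [318.08421301 262.54693754]
```

View pics/m4.png

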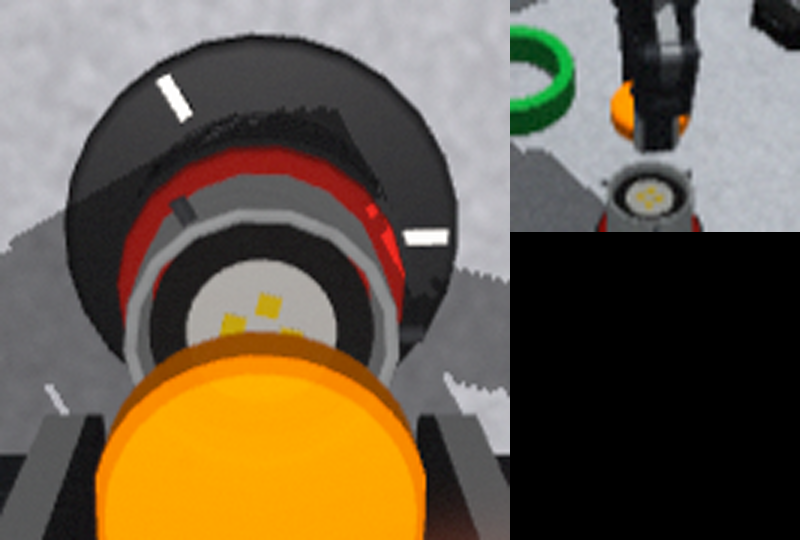

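Run:
```python
from h import *
from scipy.optimize import brentq
a=ld('w3');p=np.array([.58918,.03645,.1149]);R=np.array([[.492,.87,0],[.87,-.492,0],[0,0,-1.]])
th=np.linspace(0,2*np.pi,181)
def top(x,y,h,r): # h world z
    return min(w2p(a,p+R@[x+r*np.cos(t),y+r*np.sin(t),p[2]-h])[1] for t in th)
for n,h,r,v in(('rim',.085,.0235,219.3),('rim in',.085,.021,150+224/3),('glass',.15,.0185,268.3),('cyl',.1485,.02,150+333/3),('cylbot',.1395,.02,150+333/3)):
    try:print(n,1000*brentq(lambda x:top(x,.0005,h,r)-v,-.02,.02))
    except Exception as e:print(n,e)
s=bot.get_state();print(s['t'])
```

```text
rim -0.9039901390346758
rim in -1.1358542157127918
glass 1.404124314077689
cyl 2.0446686112105112
cylbot -0.9603502966702465
7.7
```

Run:
```python
from h import *
from scipy.optimize import brentq
a=ld('w3');p=np.array([.58918,.03645,.1149]);R=np.array([[.492,.87,0],[.87,-.492,0],[0,0,-1.]])
th=np.linspace(0,2*np.pi,181)
def top(x,y,h,r): return min(w2p(a,p+R@[x+r*np.cos(t),y+r*np.sin(t),p[2]-h])[1] for t in th)
f=a['frame'];print([tuple(f[v,317]) for v in range(255,285)])
print(150+np.argmax(np.diff(f[150:240,317].astype(int).sum(1))))
for h,r,v in((.1485,.02,268.3),(.15,.0185,274.5),(.1395,.02,261)):print(1000*brentq(lambda x:top(x,.0001,h,r)-v,-.02,.02))
# w2 before grasp: same check not needed
```

```text
[(np.uint8(109), np.uint8(166), np.uint8(184)), (np.uint8(153), np.uint8(167), np.uint8(172)), (np.uint8(164), np.uint8(168), np.uint8(171)), (np.uint8(165), np.uint8(169), np.uint8(173)), (np.uint8(164), np.uint8(168), np.uint8(172)), (np.uint8(110), np.uint8(130), np.uint8(163)), (np.uint8(25), np.uint8(87), np.uint8(152)), (np.uint8(0), np.uint8(75), np.uint8(149)), (np.uint8(2), np.uint8(78), np.uint8(150)), (np.uint8(0), np.uint8(77), np.uint8(149)), (np.uint8(0), np.uint8(78), np.uint8(149)), (np.uint8(2), np.uint8(77), np.uint8(150)), (np.uint8(0), np.uint8(75), np.uint8(146)), (np.uint8(0), np.uint8(101), np.uint8(199)), (np.uint8(0), np.uint8(131), np.uint8(245)), (np.uint8(0), np.uint8(143), np.uint8(251)), (np.uint8(0), np.uint8(143), np.uint8(251)), (np.uint8(0), np.uint8(143), np.uint8(251)), (np.uint8(0), np.uint8(143), np.uint8(251)), (np.uint8(0), np.uint8(151), np.uint8(252)), (np.uint8(0), np.uint8(168), np.uint8(253)), (np.uint8(0), np.uint8(175), np.uint8(254)), (np.uint8(0), np.uint8(175), np.uint8(254)), (np.uint8(0), np.uint8(175), np.uint8(254)), (np.uint8(0), np.uint8(179), np.uint8(254)), (np.uint8(0), np.uint8(177), np.uint8(254)), (np.uint8(0), np.uint8(176), np.uint8(254)), (np.uint8(0), np.uint8(172), np.uint8(254)), (np.uint8(0), np.uint8(172), np.uint8(254)), (np.uint8(0), np.uint8(169), np.uint8(254))]
236
-0.6267617808284931
-0.860270772552345
-0.9605211291679524
```

Glass bottom is ~53 mm above the rim; lamp vs glass offset is only −0.2/+0.4 mm. Lowering carefully.

Request:
servo_tool --commands '[{"tx":-0.2,"ty":0.4,"tz":15,"wx":0,"wy":0,"wz":0},{"tx":0,"ty":0,"tz":20,"wx":0,"wy":0,"wz":0},{"tx":0,"ty":0,"tz":11,"wx":0,"wy":0,"wz":0},{"tx":0,"ty":0,"tz":4,"wx":0,"wy":0,"wz":0},{"tx":0,"ty":0,"tz":2,"wx":0,"wy":0,"wz":0},{"tx":0,"ty":0,"tz":1,"wx":0,"wy":0,"wz":0},{"tx":0,"ty":0,"tz":0,"wx":0,"wy":0,"wz":0}]'

```text
t: 8.4
position: [0.59, 0.0355, 0.0623]
orientation: [[0.494, 0.87, 0.001], [0.87, -0.494, -0.0], [0.0, 0.001, -1.0]]
wrist_force: [0.0, 0.4, 0.4]
width: 0.0386
grip_force: 25.4
```

Request:
servo_tool --commands '[{"tx":0,"ty":0,"tz":1,"wx":0,"wy":0,"wz":0},{"tx":0,"ty":0,"tz":0.5,"wx":0,"wy":0,"wz":0},{"tx":0,"ty":0,"tz":0,"wx":0,"wy":0,"wz":0}]'

```text
t: 8.7
position: [0.59, 0.0356, 0.061]
orientation: [[0.493, 0.87, 0.001], [0.87, -0.493, -0.0], [0.0, 0.001, -1.0]]
wrist_force: [-0.6, 0.5, 4.8]
width: 0.0384
grip_force: 28.1
```

Request:
servo_tool --commands '[{"tx":0,"ty":0,"tz":-1,"wx":0,"wy":0,"wz":0},{"tx":0.2,"ty":-0.7,"tz":0,"wx":0,"wy":0,"wz":0},{"tx":0,"ty":0,"tz":0,"wx":0,"wy":0,"wz":0},{"tx":0,"ty":0,"tz":1,"wx":0,"wy":0,"wz":0},{"tx":0,"ty":0,"tz":0.5,"wx":0,"wy":0,"wz":0},{"tx":0,"ty":0,"tz":0,"wx":0,"wy":0,"wz":0}]'

```text
t: 9.3
position: [0.5893, 0.0361, 0.0609]
orientation: [[0.493, 0.87, 0.001], [0.87, -0.493, -0.0], [0.0, 0.001, -1.0]]
wrist_force: [-3.8, 0.3, 12.7]
width: 0.0385
grip_force: 32.7
```

Request:
servo_tool --commands '[{"tx":0,"ty":0,"tz":-0.8,"wx":0,"wy":0,"wz":0},{"tx":-0.3,"ty":-0.6,"tz":0,"wx":0,"wy":0,"wz":0},{"tx":0,"ty":0,"tz":0,"wx":0,"wy":0,"wz":0},{"tx":0,"ty":0,"tz":0.8,"wx":0,"wy":0,"wz":0},{"tx":0,"ty":0,"tz":0,"wx":0,"wy":0,"wz":0}]'

```text
t: 9.8
position: [0.5892, 0.0361, 0.0609]
orientation: [[0.494, 0.87, 0.002], [0.87, -0.494, -0.0], [0.001, 0.002, -1.0]]
wrist_force: [-0.7, -0.5, 13.9]
width: 0.0386
grip_force: 33.4
```

Run:
```python
from h import *
s=bot.get_state();print(s['position'],s['wrist_force'],s['ft_torque'])
a=grab('wrist','w5');b=grab('scene','s5')
a=a['frame'][150:330,216:416];b=b['frame'][195:255,295:375]
cv2.imwrite('pics/m5.png',np.vstack([np.hstack([cv2.resize(a,(500,450),interpolation=cv2.INTER_CUBIC),np.zeros((450,300,3),np.uint8)])[:,:500],np.zeros((0,500,3),np.uint8)]) if 0 else np.hstack([cv2.resize(a,(440,396),interpolation=cv2.INTER_CUBIC),cv2.resize(b,(360,270),interpolation=cv2.INTER_CUBIC) if 0 else cv2.copyMakeBorder(cv2.resize(b,(360,270),interpolation=cv2.INTER_CUBIC),0,126,0,0,0)]))
```

```text
[0.58916203 0.03608988 0.06092256] [-0.6988422  -0.53001981 13.88474086] [ 0.02980068  0.25193209 -0.05009464]
```

View pics/m5.png

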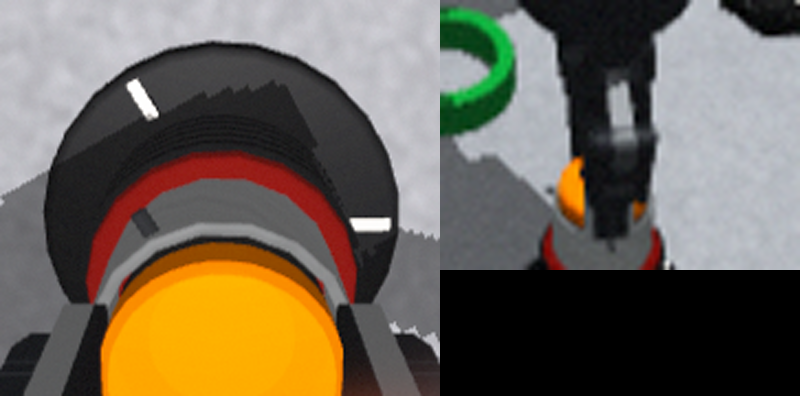

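Run:
```python
from h import *
b=ld('s5');a=ld('w5');p=np.array([.5892,.0361,.0609]);R=np.array([[.494,.87,0],[.87,-.494,0],[0,0,-1.]])
pb=lambda X:((w2p(b,X)-[295,195])*4.5+[440,0]).round(0)
for z in(.085,.088,.091,.094):print(z,[pb(np.append((p+R@[0,y,0])[:2],z)) for y in(.0195,.0235,.028)])
print('rimfront',pb(np.append((p+.0235*np.array([.78,-.62,0]))[:2],.085)))
from scipy.optimize import brentq
th=np.linspace(0,2*np.pi,181)
def top(x,y,h,r): return min(w2p(a,p+R@[x+r*np.cos(t),y+r*np.sin(t),p[2]-h])[1] for t in th)
q=lambda v:150+v/2.2
for n,h,r,v in(('rim',.085,.0235,222),('rimin',.085,.021,237),('cyltop',.0609+.0336,.02,262),('face',.0609+.0351,.0185,275)):print(n,1000*brentq(lambda x:top(x,0,h,r)-q(v),-.02,.02))
```

```text
0.085 [array([607., 231.]), array([608., 237.]), array([609., 244.])]
0.088 [array([607., 226.]), array([608., 233.]), array([609., 240.])]
0.091 [array([607., 222.]), array([608., 228.]), array([609., 235.])]
0.094 [array([607., 217.]), array([608., 223.]), array([610., 231.])]
rimfront [600. 237.]
rim -0.8036173069646647
rimin -0.9347233381489075
cyltop -1.0065881443221574
face -1.131958931116948
```

Alignment looks good and contact height didn't depend on the lateral position, so it is flat contact (tips on rim). Unload a bit and release.

Request:
servo_tool --commands '[{"tx":0,"ty":0.2,"tz":-1.0,"wx":0,"wy":0,"wz":0},{"tx":0,"ty":0,"tz":0,"wx":0,"wy":0,"wz":0},{"tx":0,"ty":0,"tz":0,"wx":0,"wy":0,"wz":0}]'

```text
t: 10.2
position: [0.5887, 0.036, 0.061]
orientation: [[0.494, 0.87, 0.0], [0.87, -0.494, -0.0], [-0.0, 0.0, -1.0]]
wrist_force: [-1.5, 0.4, 6.0]
width: 0.0385
grip_force: 28.9
```

Request:
servo_tool --commands '[{"tx":0,"ty":0,"tz":0,"wx":0,"wy":0,"wz":0},{"tx":0,"ty":0,"tz":0,"wx":0,"wy":0,"wz":0},{"tx":0,"ty":0,"tz":0,"wx":0,"wy":0,"wz":0},{"tx":0,"ty":0,"tz":-15,"wx":0,"wy":0,"wz":0},{"tx":0,"ty":0,"tz":-30,"wx":0,"wy":0,"wz":0},{"tx":0,"ty":0,"tz":-30,"wx":0,"wy":0,"wz":0},{"tx":-20,"ty":0,"tz":0,"wx":0,"wy":0,"wz":0},{"tx":-30,"ty":0,"tz":0,"wx":0,"wy":0,"wz":0},{"tx":0,"ty":0,"tz":0,"wx":0,"wy":0,"wz":0},{"tx":0,"ty":0,"tz":0,"wx":0,"wy":0,"wz":0}]' --fingers 52

```text
t: 11.2
position: [0.5641, -0.0077, 0.1359]
orientation: [[0.495, 0.869, 0.0], [0.869, -0.495, 0.0], [0.0, -0.0, -1.0]]
wrist_force: [0.4, 0.3, 0.9]
width: 0.052
grip_force: 0.0
```

Run:
```python
from h import *
s=bot.get_state();print(s['position'],s['t'])
a=grab('wrist','w6');u,v=w2p(a,[.59,.036,.088]).astype(int);print(u,v)
b=grab('scene','s6')['frame'][195:265,290:370]
f=a['frame'][max(v-70,0):v+70,u-70:u+70]
cv2.imwrite('pics/m6.png',np.hstack([cv2.resize(f,(420,420*f.shape[0]//140),interpolation=cv2.INTER_CUBIC)[:315],cv2.resize(b,(360,315),interpolation=cv2.INTER_CUBIC)]) if f.shape[0]==0 else np.hstack([cv2.resize(f,(400,400)),cv2.copyMakeBorder(cv2.resize(b,(400,350)),0,50,0,0,0)]))
```

```text
[ 0.56407758 -0.0077339   0.13590352] 11.2
318 158
```

View pics/m6.png

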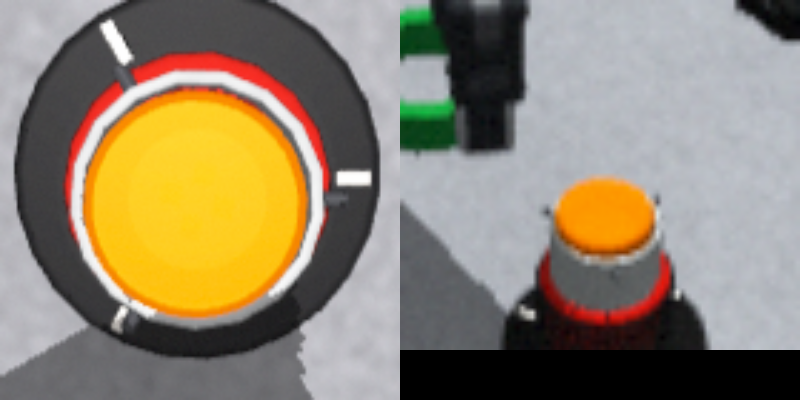

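The glass lies flat and seated in the cell (crop centre ~(196,200), thin even rim gap), standing proud of the rim. On to the ring.

Request:
servo_tool --commands '[{"tx":31.3,"ty":-37.6,"tz":0,"wx":0,"wy":0,"wz":0},{"tx":31.3,"ty":-37.6,"tz":0,"wx":0,"wy":0,"wz":0},{"tx":31.3,"ty":-37.6,"tz":0,"wx":0,"wy":0,"wz":0},{"tx":31.3,"ty":-37.6,"tz":0,"wx":0,"wy":0,"wz":0},{"tx":31.3,"ty":-37.6,"tz":0,"wx":0,"wy":0,"wz":0},{"tx":31.3,"ty":-37.6,"tz":0,"wx":0,"wy":0,"wz":0},{"tx":0,"ty":0,"tz":0,"wx":0,"wy":0,"wz":-0.7},{"tx":0,"ty":0,"tz":0,"wx":0,"wy":0,"wz":0},{"tx":0,"ty":0,"tz":0,"wx":0,"wy":0,"wz":0},{"tx":0,"ty":0,"tz":0,"wx":0,"wy":0,"wz":0}]' --fingers 82

```text
t: 12.3
position: [0.4609, 0.2666, 0.1357]
orientation: [[0.441, 0.897, -0.0], [0.897, -0.441, -0.0], [-0.0, -0.0, -1.0]]
wrist_force: [-0.1, -1.3, -0.1]
width: 0.0817
grip_force: 0.0
```

Run:
```python
from h import *
s=bot.get_state();print(s['position'],s['t'],s['q'])
a=grab('wrist','w7');f=a['frame'];u,v=w2p(a,[.461,.266,.0195]).astype(int);print(u,v)
cv2.imwrite('pics/m7.png',cv2.resize(f[v-75:v+75,u-90:u+90],(720,600),interpolation=cv2.INTER_CUBIC))
# lamp from w6 (rim ellipse centre)
d=ld('w6');print('lamp',p2w(d,316.8,158,.085))
m=(f.min(2)>200).astype(np.uint8);n,l,st,ce=cv2.connectedComponentsWithStats(m)
for i in range(1,n):
    if 8<st[i,4]<300 and abs(ce[i]-[u,v]).max()<60:print(ce[i],st[i,4],p2w(a,*ce[i],.0195))
```

```text
[0.46087064 0.26664939 0.13573914] 12.3 [ 4.00501211e-01  4.51757799e-01  1.86611152e+00 -1.76175299e-04
  8.23944965e-01  8.57837357e-01]
316 224
lamp [0.58950566 0.03639604 0.085     ]
[350.5 224. ] 26 [0.48273262 0.25573778 0.0195    ]
```

View pics/m7.png

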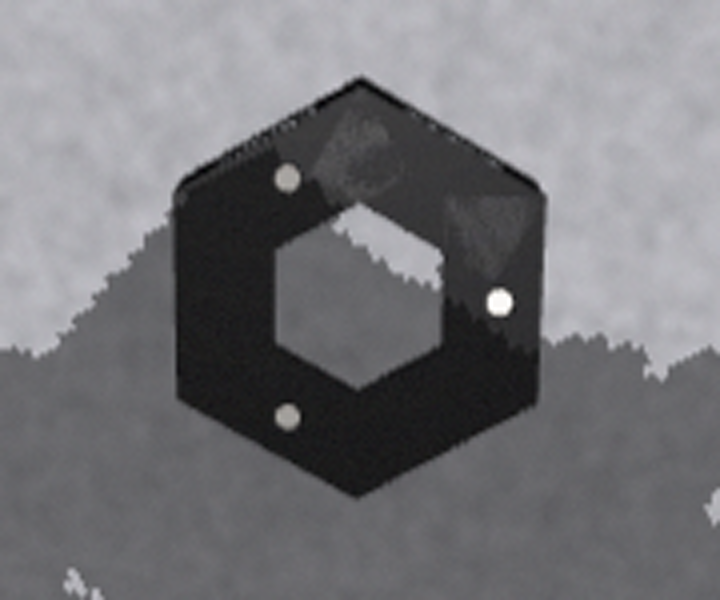

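The ring is square to the tool: dots at crop (287,178), (287,417), (499,302), vertical flats left and right. Computing offsets.

Run:
```python
from h import *
a=ld('w7');s=bot.get_state();R=s['orientation']
b=[p2w(a,226+(x+.5)/4-.5,149+(y+.5)/4-.5,.0195) for x,y in((287,178),(287,417),(499,302))]
m=np.mean(b,0);print(m,[np.linalg.norm(p-m) for p in b],[np.degrees(np.arctan2(*(p-m)[1::-1])) for p in b])
print('tool off mm',(R.T@(m-s['position'])*1000).round(2))
# lamp stripes in w6: crop scale 400/140, origin (248,88)
d=ld('w6');k=140/400
q=[p2w(d,248+(x+.5)*k-.5,88+(y+.5)*k-.5,.012) for x,y in((116,42),(353,178),(122,318))]
n=np.mean(q,0);print('lamp foot',n,[np.degrees(np.arctan2(*(p-n)[1::-1])) for p in q])
```

```text
[0.46009002 0.26705405 0.0195    ] [np.float64(0.025233354889911644), np.float64(0.025278046162322793), np.float64(0.025226506734304252)] [np.float64(93.1094809868285), np.float64(-146.81398029363964), np.float64(-26.76430966870409)]
tool off mm [ 1.0000e-01 -1.0200e+00  1.1629e+02]
lamp foot [0.58908455 0.03576577 0.012     ] [np.float64(90.93088646372918), np.float64(-28.122712231172816), np.float64(-149.01687447286704)]
```

Request:
servo_tool --commands '[{"tx":0.1,"ty":-1,"tz":20,"wx":0,"wy":0,"wz":0},{"tx":0,"ty":0,"tz":40,"wx":0,"wy":0,"wz":0},{"tx":0,"ty":0,"tz":40,"wx":0,"wy":0,"wz":0},{"tx":0,"ty":0,"tz":35,"wx":0,"wy":0,"wz":0},{"tx":0,"ty":0,"tz":13,"wx":0,"wy":0,"wz":0},{"tx":0,"ty":0,"tz":5,"wx":0,"wy":0,"wz":0},{"tx":0,"ty":0,"tz":2,"wx":0,"wy":0,"wz":0},{"tx":0,"ty":0,"tz":0,"wx":0,"wy":0,"wz":0}]'

```text
t: 13.15
position: [0.4604, 0.2679, -0.0181]
orientation: [[0.44, 0.898, 0.002], [0.898, -0.44, 0.001], [0.001, 0.001, -1.0]]
wrist_force: [0.4, 0.3, -0.7]
width: 0.0818
grip_force: 0.0
```

Request:
servo_tool --commands '[{"tx":0,"ty":0,"tz":0,"wx":0,"wy":0,"wz":0},{"tx":0,"ty":0,"tz":0,"wx":0,"wy":0,"wz":0},{"tx":0,"ty":0,"tz":0,"wx":0,"wy":0,"wz":0},{"tx":0,"ty":0,"tz":0,"wx":0,"wy":0,"wz":0},{"tx":0,"ty":0,"tz":0,"wx":0,"wy":0,"wz":0}]' --fingers 55 --newtons 30

```text
t: 13.65
position: [0.4603, 0.268, -0.0178]
orientation: [[0.44, 0.898, 0.002], [0.898, -0.44, 0.001], [0.002, 0.001, -1.0]]
wrist_force: [-1.6, -1.2, 7.1]
width: 0.0636
grip_force: 31.7
```

Request:
servo_tool --commands '[{"tx":0,"ty":0,"tz":-5,"wx":0,"wy":0,"wz":0},{"tx":0,"ty":0,"tz":-20,"wx":0,"wy":0,"wz":0},{"tx":0,"ty":0,"tz":-40,"wx":0,"wy":0,"wz":0},{"tx":0,"ty":0,"tz":-40,"wx":0,"wy":0,"wz":0},{"tx":0,"ty":0,"tz":-35,"wx":0,"wy":0,"wz":0},{"tx":-25.1,"ty":36.3,"tz":0,"wx":0,"wy":0,"wz":0},{"tx":-25.1,"ty":36.3,"tz":0,"wx":0,"wy":0,"wz":0},{"tx":-25.1,"ty":36.3,"tz":0,"wx":0,"wy":0,"wz":0},{"tx":-25.1,"ty":36.3,"tz":0,"wx":0,"wy":0,"wz":0},{"tx":-25.1,"ty":36.3,"tz":0,"wx":0,"wy":0,"wz":0},{"tx":-25.1,"ty":36.3,"tz":0,"wx":0,"wy":0,"wz":0},{"tx":0,"ty":0,"tz":0,"wx":0,"wy":0,"wz":0.4},{"tx":0,"ty":0,"tz":0,"wx":0,"wy":0,"wz":0},{"tx":0,"ty":0,"tz":0,"wx":0,"wy":0,"wz":0},{"tx":0,"ty":0,"tz":0,"wx":0,"wy":0,"wz":0}]'

```text
t: 15.15
position: [0.5887, 0.0376, 0.1212]
orientation: [[0.469, 0.883, 0.0], [0.883, -0.469, -0.0], [-0.0, 0.0, -1.0]]
wrist_force: [0.2, 0.6, -1.1]
width: 0.0641
grip_force: 34.1
```

```bash
cat > dots.py <<'E'
from h import *
def dots(name,off=.0373,lo=120):
    s=bot.get_state();a=grab('wrist',name);f=a['frame'];R=s['orientation'];p=s['position'];h=p[2]+off
    c=w2p(a,[p[0],p[1],h])
    m=(f.min(2)>lo).astype(np.uint8);n,l,st,ce=cv2.connectedComponentsWithStats(m)
    E=[w2p(a,p+R@[.025*np.cos(t),.025*np.sin(t),-off]) for t in np.radians([90,210,330])]
    print('pos',p.round(5),'t',s['t'],'expect',np.round(E,0).tolist())
    out=[]
    for i in range(1,n):
        if 15<st[i,4]<200 and np.hypot(*(ce[i]-c))<100:
            X=R.T@(p2w(a,*ce[i],h)-p)*1000;print(ce[i].round(1),st[i,2:],X.round(2));out.append(X)
    return out
E
python3 -c "
from dots import *
dots('w8')"
```

```text
pos [0.5887  0.03756 0.1212 ] t 15.15 expect [[387.0, 324.0], [282.0, 378.0], [279.0, 266.0]]
[279.5 268.1] [ 14  13 137] [ 20.74 -12.39 -37.3 ]
[388.8 328.3] [ 13  12 120] [ -1.7  25.6 -37.3]
[281.1 382.2] [ 12  11 107] [-23.48 -12.82 -37.3 ]
```

Request:
servo_tool --commands '[{"tx":-0.7,"ty":1.3,"tz":20,"wx":0,"wy":0,"wz":0},{"tx":0,"ty":0,"tz":16,"wx":0,"wy":0,"wz":0},{"tx":0,"ty":0,"tz":5,"wx":0,"wy":0,"wz":0},{"tx":0,"ty":0,"tz":0,"wx":0,"wy":0,"wz":0},{"tx":0,"ty":0,"tz":0,"wx":0,"wy":0,"wz":0},{"tx":0,"ty":0,"tz":0,"wx":0,"wy":0,"wz":0}]'

```text
t: 15.8
position: [0.5903, 0.0356, 0.0807]
orientation: [[0.47, 0.883, 0.001], [0.883, -0.47, -0.0], [0.0, 0.001, -1.0]]
wrist_force: [0.8, 0.3, -0.7]
width: 0.0642
grip_force: 34.1
```

```bash
python3 -c "
from dots import *
dots('w9',.0346);print(bot.get_state()['orientation'],bot.get_state()['q'])"
```

```text
pos [0.59026 0.03563 0.08069] t 15.8 expect [[386.0, 320.0], [282.0, 373.0], [280.0, 263.0]]
[379.4 243. ] [14  6 61] [ 28.78  21.44 -34.56]
[279.4 268.1] [ 14  13 138] [ 19.78 -12.65 -34.61]
[388.7 328.4] [ 13  12 121] [ -3.15  26.13 -34.57]
[281.  382.2] [ 11  11 105] [-25.33 -13.11 -34.63]
[[ 4.70376834e-01  8.82464893e-01  1.16060771e-03]
 [ 8.82465559e-01 -4.70376993e-01 -1.48450263e-04]
 [ 4.14921018e-04  1.09402389e-03 -9.99999315e-01]] [-5.14474829e-02  5.97138520e-01  1.76768870e+00 -1.26502370e-04
  7.75598726e-01  4.38360814e-01]
```

Request:
servo_tool --commands '[{"tx":0.2,"ty":-1.1,"tz":0,"wx":0,"wy":0,"wz":0},{"tx":0,"ty":0,"tz":6,"wx":0,"wy":0,"wz":0},{"tx":0,"ty":0,"tz":4,"wx":0,"wy":0,"wz":0},{"tx":0,"ty":0,"tz":1,"wx":0,"wy":0,"wz":0},{"tx":0,"ty":0,"tz":0,"wx":0,"wy":0,"wz":0}]'

```text
t: 16.35
position: [0.5889, 0.0362, 0.0685]
orientation: [[0.471, 0.882, -0.001], [0.882, -0.471, -0.0], [-0.0, -0.001, -1.0]]
wrist_force: [1.0, -0.4, -0.6]
width: 0.064
grip_force: 34.1
```

Request:
servo_tool --commands '[{"tx":0,"ty":0,"tz":1.5,"wx":0,"wy":0,"wz":0},{"tx":0,"ty":0,"tz":1.5,"wx":0,"wy":0,"wz":0},{"tx":0,"ty":0,"tz":0,"wx":0,"wy":0,"wz":0}]'

```text
t: 16.65
position: [0.589, 0.0362, 0.0657]
orientation: [[0.471, 0.882, -0.0], [0.882, -0.471, -0.0], [-0.0, -0.0, -1.0]]
wrist_force: [0.3, -0.2, -1.0]
width: 0.0639
grip_force: 34.1
```

Request:
servo_tool --commands '[{"tx":0,"ty":0.3,"tz":1,"wx":0,"wy":0,"wz":0},{"tx":0,"ty":0,"tz":1,"wx":0,"wy":0,"wz":0},{"tx":0,"ty":0,"tz":0,"wx":0,"wy":0,"wz":0}]'

```text
t: 16.95
position: [0.5893, 0.036, 0.0637]
orientation: [[0.471, 0.882, -0.0], [0.882, -0.471, -0.0], [-0.0, -0.0, -1.0]]
wrist_force: [1.2, 0.3, -1.0]
width: 0.0639
grip_force: 34.1
```

Request:
servo_tool --commands '[{"tx":0,"ty":0,"tz":1,"wx":0,"wy":0,"wz":0},{"tx":0,"ty":0,"tz":0,"wx":0,"wy":0,"wz":0}]'

```text
t: 17.15
position: [0.5893, 0.036, 0.0628]
orientation: [[0.471, 0.882, -0.0], [0.882, -0.471, -0.0], [-0.0, -0.0, -1.0]]
wrist_force: [-0.2, -0.3, -1.3]
width: 0.0641
grip_force: 34.1
```

Request:
servo_tool --commands '[{"tx":0,"ty":0,"tz":1,"wx":0,"wy":0,"wz":0},{"tx":0,"ty":0,"tz":0,"wx":0,"wy":0,"wz":0}]'

```text
t: 17.35
position: [0.5893, 0.036, 0.0617]
orientation: [[0.471, 0.882, -0.0], [0.882, -0.471, -0.0], [-0.0, -0.0, -1.0]]
wrist_force: [-0.8, -0.5, -0.1]
width: 0.0642
grip_force: 34.1
```

Request:
servo_tool --commands '[{"tx":0,"ty":0,"tz":0.7,"wx":0,"wy":0,"wz":0},{"tx":0,"ty":0,"tz":0,"wx":0,"wy":0,"wz":0}]'

```text
t: 17.55
position: [0.5893, 0.036, 0.0611]
orientation: [[0.471, 0.882, -0.0], [0.882, -0.471, -0.0], [-0.0, -0.0, -1.0]]
wrist_force: [0.2, -1.0, -0.8]
width: 0.064
grip_force: 34.1
```

Request:
servo_tool --commands '[{"tx":0,"ty":0,"tz":0.7,"wx":0,"wy":0,"wz":0},{"tx":0,"ty":0,"tz":0,"wx":0,"wy":0,"wz":0}]'

```text
t: 17.75
position: [0.5893, 0.036, 0.0604]
orientation: [[0.471, 0.882, -0.0], [0.882, -0.471, -0.0], [-0.0, -0.0, -1.0]]
wrist_force: [-0.5, -0.3, -1.0]
width: 0.064
grip_force: 34.1
```

Request:
servo_tool --commands '[{"tx":0,"ty":0,"tz":0.7,"wx":0,"wy":0,"wz":0},{"tx":0,"ty":0,"tz":0,"wx":0,"wy":0,"wz":0}]'

```text
t: 17.95
position: [0.5893, 0.036, 0.0597]
orientation: [[0.471, 0.882, -0.0], [0.882, -0.471, -0.0], [-0.0, -0.0, -1.0]]
wrist_force: [-0.3, 0.1, -0.6]
width: 0.0639
grip_force: 34.1
```

Request:
servo_tool --commands '[{"tx":0,"ty":0,"tz":0.7,"wx":0,"wy":0,"wz":0},{"tx":0,"ty":0,"tz":0,"wx":0,"wy":0,"wz":0}]'

```text
t: 18.15
position: [0.5893, 0.036, 0.059]
orientation: [[0.471, 0.882, -0.0], [0.882, -0.471, -0.0], [-0.0, -0.0, -1.0]]
wrist_force: [0.2, 0.0, -0.9]
width: 0.0642
grip_force: 34.1
```

Request:
servo_tool --commands '[{"tx":0,"ty":0,"tz":0.7,"wx":0,"wy":0,"wz":0},{"tx":0,"ty":0,"tz":0,"wx":0,"wy":0,"wz":0}]'

```text
t: 18.35
position: [0.5893, 0.036, 0.0583]
orientation: [[0.471, 0.882, -0.0], [0.882, -0.471, -0.0], [-0.0, -0.0, -1.0]]
wrist_force: [0.1, 0.3, -0.4]
width: 0.0642
grip_force: 34.1
```

Request:
servo_tool --commands '[{"tx":0,"ty":0,"tz":0.6,"wx":0,"wy":0,"wz":0},{"tx":0,"ty":0,"tz":0,"wx":0,"wy":0,"wz":0}]'

```text
t: 18.55
position: [0.5893, 0.036, 0.0577]
orientation: [[0.471, 0.882, -0.0], [0.882, -0.471, -0.0], [-0.0, -0.0, -1.0]]
wrist_force: [-0.8, -0.3, -0.9]
width: 0.0642
grip_force: 34.1
```

Request:
servo_tool --commands '[{"tx":0,"ty":0,"tz":0.6,"wx":0,"wy":0,"wz":0},{"tx":0,"ty":0,"tz":0,"wx":0,"wy":0,"wz":0}]'

```text
t: 18.75
position: [0.5893, 0.036, 0.0571]
orientation: [[0.471, 0.882, -0.0], [0.882, -0.471, -0.0], [-0.0, -0.0, -1.0]]
wrist_force: [-0.1, 0.3, -0.7]
width: 0.0641
grip_force: 34.1
```

Request:
servo_tool --commands '[{"tx":0,"ty":0,"tz":0.6,"wx":0,"wy":0,"wz":0},{"tx":0,"ty":0,"tz":0,"wx":0,"wy":0,"wz":0}]'

```text
t: 18.95
position: [0.5894, 0.036, 0.0568]
orientation: [[0.471, 0.882, 0.0], [0.882, -0.471, -0.0], [0.0, 0.0, -1.0]]
wrist_force: [-1.4, -0.1, 1.7]
width: 0.0641
grip_force: 34.5
```

Request:
servo_tool --commands '[{"tx":0,"ty":0,"tz":0.5,"wx":0,"wy":0,"wz":0},{"tx":0,"ty":0,"tz":0,"wx":0,"wy":0,"wz":0}]'

```text
t: 19.15
position: [0.5894, 0.036, 0.0566]
orientation: [[0.471, 0.882, 0.001], [0.882, -0.471, -0.0], [0.0, 0.001, -1.0]]
wrist_force: [-2.7, -0.2, 7.2]
width: 0.0637
grip_force: 35.0
```

Ring rests on the glass at TCP z≈56.9 mm (proud ≈6 mm, bite expected near 58°). Release so that it settles, then regrip.

Request:
servo_tool --commands '[{"tx":0,"ty":0,"tz":-0.8,"wx":0,"wy":0,"wz":0},{"tx":0,"ty":0,"tz":0,"wx":0,"wy":0,"wz":0},{"tx":0,"ty":0,"tz":0,"wx":0,"wy":0,"wz":0},{"tx":0,"ty":0,"tz":0,"wx":0,"wy":0,"wz":0}]' --fingers 72

```text
t: 19.55
position: [0.5893, 0.036, 0.0568]
orientation: [[0.471, 0.882, -0.0], [0.882, -0.471, -0.0], [-0.0, -0.0, -1.0]]
wrist_force: [-0.5, 1.0, 0.8]
width: 0.0725
grip_force: 0.0
```

```bash
python3 -c "
from dots import *
dots('w10',.0400);s=bot.get_state();print(s['width'],s['wrist_force'],s['ft_torque'])"
```

```text
pos [0.5893  0.03601 0.05676] t 19.55 expect [[389.0, 328.0], [281.0, 382.0], [278.0, 268.0]]
[279.7 268.2] [ 14  13 136] [ 21.69 -12.1  -40.  ]
[389.1 328.6] [ 13  12 122] [ -0.36  25.15 -40.  ]
[281.1 382.2] [ 12  11 106] [-21.6  -12.59 -40.  ]
0.07202571216387298 [ 0.47593226 -0.2739781   0.52024654] [-0.01308954 -0.0257229  -0.01359045]
```

Request:
servo_tool --commands '[{"tx":0,"ty":0,"tz":0,"wx":0,"wy":0,"wz":0},{"tx":0,"ty":0,"tz":0,"wx":0,"wy":0,"wz":0},{"tx":0,"ty":0,"tz":0,"wx":0,"wy":0,"wz":0},{"tx":0,"ty":0,"tz":0,"wx":0,"wy":0,"wz":0}]' --fingers 55 --newtons 30

```text
t: 20.0
position: [0.5893, 0.036, 0.057]
orientation: [[0.471, 0.882, 0.0], [0.882, -0.471, -0.0], [-0.0, 0.0, -1.0]]
wrist_force: [-1.2, -0.2, 4.0]
width: 0.0642
grip_force: 35.2
```

Request:
servo_tool --commands '[{"tx":0,"ty":0,"tz":-0.3,"wx":0,"wy":0,"wz":0},{"tx":0,"ty":0,"tz":0,"wx":0,"wy":0,"wz":0.5},{"tx":0,"ty":0,"tz":0,"wx":0,"wy":0,"wz":1},{"tx":0,"ty":0,"tz":0,"wx":0,"wy":0,"wz":1},{"tx":0,"ty":0,"tz":0,"wx":0,"wy":0,"wz":0.5},{"tx":0,"ty":0,"tz":0,"wx":0,"wy":0,"wz":0},{"tx":0,"ty":0,"tz":0,"wx":0,"wy":0,"wz":0}]'

```text
t: 20.7
position: [0.5895, 0.036, 0.0572]
orientation: [[0.682, 0.731, 0.0], [0.731, -0.682, -0.0], [0.0, 0.0, -1.0]]
wrist_force: [-0.1, -0.7, 2.3]
width: 0.0639
grip_force: 34.9
```

```bash
cat > st.py <<'E'
from h import *
s=bot.get_state();R=s['orientation']
print(s['t'],s['position'].round(5) if hasattr(s['position'],'round') else s['position'],'yaw',np.degrees(np.arctan2(R[1][0],R[0][0])).round(2),'F',np.round(s['wrist_force'],1),'T',np.round(s['ft_torque'],3),'w',s['width'],'q6',s['q'][5],s['effort'][5])
E
python3 st.py
```

```text
20.7 [0.58946 0.03603 0.05717] yaw 47.01 F [-0.1 -0.7  2.3] T [-0.023 -0.096 -0.003] w 0.06393631016403636 q6 0.6996651899990003 0.08873072918504477
```

Request:
servo_tool --commands '[{"tx":0,"ty":0,"tz":0,"wx":0,"wy":0,"wz":1},{"tx":0,"ty":0,"tz":0,"wx":0,"wy":0,"wz":1},{"tx":0,"ty":0,"tz":0,"wx":0,"wy":0,"wz":1},{"tx":0,"ty":0,"tz":0,"wx":0,"wy":0,"wz":0},{"tx":0,"ty":0,"tz":0,"wx":0,"wy":0,"wz":0}]'

```text
t: 21.2
position: [0.5893, 0.036, 0.0571]
orientation: [[0.847, 0.531, 0.0], [0.531, -0.847, -0.0], [-0.0, 0.0, -1.0]]
wrist_force: [0.6, -0.8, 2.4]
width: 0.0643
grip_force: 34.9
```

```bash
python3 st.py
```

```text
21.2 [0.58932 0.03602 0.05714] yaw 32.11 F [ 0.6 -0.8  2.4] T [-0.022 -0.085 -0.036] w 0.06427978383805996 q6 0.9597230072934049 0.1662422250956297
```

Request:
servo_tool --commands '[{"tx":0,"ty":0,"tz":0,"wx":0,"wy":0,"wz":1},{"tx":0,"ty":0,"tz":0,"wx":0,"wy":0,"wz":1},{"tx":0,"ty":0,"tz":0,"wx":0,"wy":0,"wz":0},{"tx":0,"ty":0,"tz":0,"wx":0,"wy":0,"wz":0}]'

```text
t: 21.6
position: [0.5893, 0.036, 0.0572]
orientation: [[0.926, 0.377, 0.0], [0.377, -0.926, -0.0], [-0.0, 0.0, -1.0]]
wrist_force: [0.3, -0.4, 1.0]
width: 0.0642
grip_force: 34.9
```

```bash
python3 st.py
```

```text
21.6 [0.58932 0.03603 0.05716] yaw 22.16 F [ 0.3 -0.4  1. ] T [-0.064 -0.058  0.01 ] w 0.0641984608393534 q6 1.1334931098364585 0.14987295493483543
```

Request:
servo_tool --commands '[{"tx":0,"ty":0,"tz":0,"wx":0,"wy":0,"wz":0.6},{"tx":0,"ty":0,"tz":0,"wx":0,"wy":0,"wz":0.6},{"tx":0,"ty":0,"tz":0,"wx":0,"wy":0,"wz":0},{"tx":0,"ty":0,"tz":0,"wx":0,"wy":0,"wz":0}]'

```text
t: 22.0
position: [0.5893, 0.036, 0.0572]
orientation: [[0.961, 0.277, 0.0], [0.277, -0.961, -0.0], [0.0, 0.0, -1.0]]
wrist_force: [0.5, -0.5, 2.4]
width: 0.0641
grip_force: 34.9
```

```bash
python3 st.py
```

```text
22.0 [0.58933 0.03602 0.05719] yaw 16.11 F [ 0.5 -0.5  2.4] T [-0.057 -0.046 -0.   ] w 0.06407592315766295 q6 1.2389500461342577 0.06744947517290711
```

Request:
servo_tool --commands '[{"tx":0,"ty":0,"tz":0,"wx":0,"wy":0,"wz":0.4},{"tx":0,"ty":0,"tz":0,"wx":0,"wy":0,"wz":0.4},{"tx":0,"ty":0,"tz":0,"wx":0,"wy":0,"wz":0},{"tx":0,"ty":0,"tz":0,"wx":0,"wy":0,"wz":0}]'

```text
t: 22.4
position: [0.5893, 0.036, 0.0572]
orientation: [[0.978, 0.209, 0.0], [0.209, -0.978, -0.0], [0.0, 0.0, -1.0]]
wrist_force: [0.5, 0.1, 2.3]
width: 0.064
grip_force: 34.9
```

```bash
python3 st.py
```

```text
22.4 [0.58932 0.03603 0.05718] yaw 12.06 F [0.5 0.1 2.3] T [-0.045 -0.007 -0.008] w 0.06399707606658564 q6 1.3096611587807465 0.0368554622400552
```

Request:
servo_tool --commands '[{"tx":0,"ty":0,"tz":0,"wx":0,"wy":0,"wz":0.4},{"tx":0,"ty":0,"tz":0,"wx":0,"wy":0,"wz":0.4},{"tx":0,"ty":0,"tz":0,"wx":0,"wy":0,"wz":0},{"tx":0,"ty":0,"tz":0,"wx":0,"wy":0,"wz":0}]'

```text
t: 22.8
position: [0.5893, 0.036, 0.0572]
orientation: [[0.99, 0.14, -0.0], [0.14, -0.99, -0.0], [-0.0, 0.0, -1.0]]
wrist_force: [0.2, -0.3, 1.6]
width: 0.0638
grip_force: 34.9
```

```bash
python3 st.py
```

```text
22.8 [0.58931 0.03603 0.05718] yaw 8.04 F [ 0.2 -0.3  1.6] T [-0.04  -0.005 -0.008] w 0.06384984125313493 q6 1.3798456780007946 0.04441946977749467
```

Request:
servo_tool --commands '[{"tx":0,"ty":0,"tz":0,"wx":0,"wy":0,"wz":0.3},{"tx":0,"ty":0,"tz":0,"wx":0,"wy":0,"wz":0.3},{"tx":0,"ty":0,"tz":0,"wx":0,"wy":0,"wz":0},{"tx":0,"ty":0,"tz":0,"wx":0,"wy":0,"wz":0}]'

```text
t: 23.2
position: [0.5893, 0.036, 0.0572]
orientation: [[0.996, 0.086, 0.0], [0.086, -0.996, -0.0], [0.0, 0.0, -1.0]]
wrist_force: [0.3, 0.6, 1.3]
width: 0.064
grip_force: 34.9
```

```bash
python3 st.py
```

```text
23.2 [0.58933 0.03603 0.05719] yaw 4.94 F [0.3 0.6 1.3] T [ 0.015 -0.003 -0.024] w 0.06399758390152877 q6 1.4338779283348668 0.052809136686846614
```

Request:
servo_tool --commands '[{"tx":0,"ty":0,"tz":0,"wx":0,"wy":0,"wz":0.3},{"tx":0,"ty":0,"tz":0,"wx":0,"wy":0,"wz":0.3},{"tx":0,"ty":0,"tz":0,"wx":0,"wy":0,"wz":0},{"tx":0,"ty":0,"tz":0,"wx":0,"wy":0,"wz":0}]'

```text
t: 23.6
position: [0.5893, 0.0361, 0.0571]
orientation: [[0.999, 0.034, -0.0], [0.034, -0.999, -0.0], [-0.0, 0.0, -1.0]]
wrist_force: [0.4, -0.4, 0.5]
width: 0.0639
grip_force: 34.8
```

```bash
python3 st.py
```

```text
23.6 [0.58926 0.03607 0.05713] yaw 1.93 F [ 0.4 -0.4  0.5] T [-0.019  0.026 -0.012] w 0.06387008695316505 q6 1.4864775037709383 0.03765722271054983
```

Request:
servo_tool --commands '[{"tx":0,"ty":0,"tz":0,"wx":0,"wy":0,"wz":0.3},{"tx":0,"ty":0,"tz":0,"wx":0,"wy":0,"wz":0.3},{"tx":0,"ty":0,"tz":0,"wx":0,"wy":0,"wz":0},{"tx":0,"ty":0,"tz":0,"wx":0,"wy":0,"wz":0}]'

```text
t: 24.0
position: [0.5892, 0.0361, 0.0571]
orientation: [[1.0, -0.019, -0.0], [-0.019, -1.0, 0.0], [-0.0, -0.0, -1.0]]
wrist_force: [-0.6, 1.4, -1.0]
width: 0.0638
grip_force: 34.6
```

```bash
python3 st.py
```

```text
24.0 [0.58918 0.03607 0.05705] yaw -1.08 F [-0.6  1.4 -1. ] T [ 0.087  0.028 -0.052] w 0.06376085018997547 q6 1.5389296419289136 0.01604467921424657
```

The ring began sinking at about 59–60° (yaw ≈ +2.5°): the bite. Turn on ~10–12° from there, following it down.

Request:
servo_tool --commands '[{"tx":0,"ty":0,"tz":0.15,"wx":0,"wy":0,"wz":0.3},{"tx":0,"ty":0,"tz":0.1,"wx":0,"wy":0,"wz":0.3},{"tx":0,"ty":0,"tz":0,"wx":0,"wy":0,"wz":0},{"tx":0,"ty":0,"tz":0,"wx":0,"wy":0,"wz":0}]'

```text
t: 24.4
position: [0.5893, 0.036, 0.057]
orientation: [[0.997, -0.071, -0.0], [-0.071, -0.997, -0.0], [-0.0, 0.0, -1.0]]
wrist_force: [-1.0, 1.3, 2.0]
width: 0.0638
grip_force: 34.8
```

```bash
python3 st.py
```

```text
24.4 [0.58928 0.03603 0.05697] yaw -4.08 F [-1.   1.3  2. ] T [0.094 0.182 0.004] w 0.0638263302522503 q6 1.5912883518559704 0.050367373041808605
```

Request:
servo_tool --commands '[{"tx":0,"ty":0,"tz":0.1,"wx":0,"wy":0,"wz":0.3},{"tx":0,"ty":0,"tz":0.1,"wx":0,"wy":0,"wz":0.2},{"tx":0,"ty":0,"tz":0,"wx":0,"wy":0,"wz":0},{"tx":0,"ty":0,"tz":0,"wx":0,"wy":0,"wz":0}]'

```text
t: 24.8
position: [0.5893, 0.0361, 0.0568]
orientation: [[0.993, -0.115, 0.0], [-0.115, -0.993, -0.0], [0.0, 0.0, -1.0]]
wrist_force: [-1.1, 2.3, 2.1]
width: 0.0642
grip_force: 34.9
```

```bash
python3 st.py
```

```text
24.8 [0.58929 0.03606 0.05678] yaw -6.58 F [-1.1  2.3  2.1] T [0.185 0.298 0.17 ] w 0.06419811145051703 q6 1.6348410687866084 0.15877311117947102
```

Request:
servo_tool --commands '[{"tx":0,"ty":0,"tz":0.1,"wx":0,"wy":0,"wz":0.3},{"tx":0,"ty":0,"tz":0.05,"wx":0,"wy":0,"wz":0.3},{"tx":0,"ty":0,"tz":0,"wx":0,"wy":0,"wz":0},{"tx":0,"ty":0,"tz":0,"wx":0,"wy":0,"wz":0}]'

```text
t: 25.2
position: [0.5893, 0.0361, 0.0566]
orientation: [[0.986, -0.167, 0.0], [-0.167, -0.986, 0.0], [0.0, -0.0, -1.0]]
wrist_force: [-1.8, 1.4, 3.1]
width: 0.064
grip_force: 35.0
```

```bash
python3 st.py
```

```text
25.2 [0.58933 0.03605 0.05659] yaw -9.59 F [-1.8  1.4  3.1] T [0.198 0.314 0.118] w 0.06402561470501082 q6 1.6874137956402795 0.13201887253671885
```

```bash
cat > ang.py <<'E'
from dots import *
import sys
o=np.array(dots(sys.argv[1],.0400));o=o[[abs(np.hypot(*(x[:2]))-25)<2.5 for x in o]]
m=o.mean(0);print(m,[np.degrees(np.arctan2(*(x-m)[1::-1])).round(2) for x in o])
E
python3 ang.py w11
python3 - <<'E'
from h import *
import numpy as np
o=np.array([[21.69,-12.1],[-.36,25.15],[-21.6,-12.59]]);m=o.mean(0);print([np.degrees(np.arctan2(*(x-m)[::-1])).round(2) for x in o])
E
```

```text
pos [0.58933 0.03605 0.05659] t 25.2 expect [[388.0, 328.0], [281.0, 383.0], [278.0, 269.0]]
[279.5 267.9] [ 14  13 138] [ 21.91 -12.04 -40.  ]
[388.6 327.9] [ 12  12 118] [  0.04  25.08 -40.  ]
[281.1 381.8] [ 12  11 105] [-21.29 -12.47 -40.  ]
[  0.22116316   0.18864978 -40.00000006] [np.float64(-29.41), np.float64(90.41), np.float64(-149.53)]
[np.float64(-29.36), np.float64(90.62), np.float64(-149.36)]
```

No slip; the ring is turned ~71.5°, ~11.5° past the bite and ~0.6 mm lower. Releasing.

Request:
servo_tool --commands '[{"tx":0,"ty":0,"tz":-0.1,"wx":0,"wy":0,"wz":0},{"tx":0,"ty":0,"tz":0,"wx":0,"wy":0,"wz":0},{"tx":0,"ty":0,"tz":0,"wx":0,"wy":0,"wz":0},{"tx":0,"ty":0,"tz":0,"wx":0,"wy":0,"wz":0},{"tx":0,"ty":0,"tz":0,"wx":0,"wy":0,"wz":0}]' --fingers 76

```text
t: 25.75
position: [0.5894, 0.036, 0.0567]
orientation: [[0.986, -0.166, 0.0], [-0.166, -0.986, -0.0], [0.0, 0.0, -1.0]]
wrist_force: [-0.1, -1.6, 0.0]
width: 0.0761
grip_force: 0.0
```

```bash
python3 ang.py w12; python3 st.py
```

```text
pos [0.58938 0.03601 0.0567 ] t 25.75 expect [[388.0, 328.0], [281.0, 383.0], [278.0, 269.0]]
[279.1 268. ] [ 13  13 137] [ 21.89 -12.14 -40.  ]
[388.4 327.9] [ 12  12 118] [  0.05  25.03 -40.  ]
[281.1 381.9] [ 12  11 108] [-21.31 -12.46 -40.  ]
[  0.2106379    0.1403667  -39.99995046] [np.float64(-29.53), np.float64(90.37), np.float64(-149.64)]
25.8 [0.58936 0.03601 0.05669] yaw -9.57 F [0.9 0.  0.2] T [ 0.021  0.08  -0.071] w 0.07599990482143437 q6 1.6872320816678295 0.00017539899090479594
```

Request:
servo_tool --commands '[{"tx":0,"ty":0,"tz":-10,"wx":0,"wy":0,"wz":0},{"tx":0,"ty":0,"tz":-30,"wx":0,"wy":0,"wz":0},{"tx":0,"ty":0,"tz":-40,"wx":0,"wy":0,"wz":0},{"tx":0,"ty":0,"tz":-30,"wx":0,"wy":0,"wz":0},{"tx":0,"ty":0,"tz":0,"wx":0,"wy":0,"wz":0},{"tx":0,"ty":0,"tz":0,"wx":0,"wy":0,"wz":0}]'

```text
t: 26.4
position: [0.5893, 0.0361, 0.1676]
orientation: [[0.986, -0.166, 0.002], [-0.166, -0.986, -0.0], [0.002, -0.0, -1.0]]
wrist_force: [0.5, -0.3, 0.4]
width: 0.0764
grip_force: 0.0
```

```bash
python3 st.py; python3 -c "
from h import *
bot.hand_in()"
```

```text
26.4 [0.58933 0.03605 0.16756] yaw -9.57 F [ 0.5 -0.3  0.4] T [0.075 0.049 0.018] w 0.07637042820571743 q6 1.6871880097647591 2.1591267227449862e-05
the job is handed in; nothing more can be done
```

The amber glass is in the lamp's cell and the bezel ring is screwed down over it, turned about 71.5° (roughly 11.5° past the bite, 0.6 mm lower), which should be snug but I had no direct reading of the clamping force; the ring is released and the job was handed in at 26.4 s.

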